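# Double-pot a bone: nest the pots, then hold the bone over them

### The job

Pack the upright bone for storage: first lift the empty white pot that stands on the table over the row of cartons, nest it fully into the identical pot on the steel stand, and let go of it. Then draw the bone out of its foam block, carry it over the cartons and stop with it upright and centred, its lower end hovering about a centimetre above the mouth of the nested pots, so that the registrar can check the fit: finish while still holding it there, never letting it touch the pots. Do not bump the cartons, and leave everything else where it is.

Things in the scene. Friction and masses are not known exactly. Their poses are not given: they have to be found in the camera images.
- pot_in: white plastic pot standing on the open table, beyond the foam block; round, 70 mm tall, about 90 g; foot 40 mm across, tapering out to 61 mm at 54 mm up, then a straight collar 68 mm across from 57 mm up to the rim, to be gripped; wall 2.5 mm, floor 22 mm thick, mouth 63 mm inside; origin under its centre, z up
- pot_out: identical white pot, standing loosely (3 mm of play) in the steel stand across the carton row, its underside 6 mm above the table; origin under its centre, z up. The other pot, fully nested in it, has its origin 22 mm above this one and its collar stands clear above this rim; about 1.5 mm of play all round
- stand: dark steel pot stand fixed to the table: disc 110 mm across, 6 mm thick, with a ring 54 mm across outside, 46 mm inside, rising to 16 mm above the table; origin under its centre
- bone: pale long bone standing upright in the foam block, 125 mm long, about 130 g; round knobbly ends 32 mm across; from 38 to 98 mm above its foot a straight round shaft 21 mm across, to be gripped; origin at the centre of its lower end, z along the bone to its head
- rest: dark grey foam block fixed to the table, 80 x 80 x 35 mm, with a round hole 35 mm across and 22 mm deep in which the bone stands loosely (the hole's floor is 13 mm above the table); origin under its centre
- row: fixed row of cartons with a small tusk lying on the middle one, the barrier between the two sides: 360 mm long along its own x (roughly the world's x), 103 mm wide, 115 mm at its highest; origin under its centre
- dish: bystander: shallow white ceramic bowl, 100 mm wide, 30 mm high, a hand's breadth or so beyond the steel stand; origin under its centre
- small_carton: bystander: small cardboard carton 60 x 70 x 45 mm at the table's side; origin under its centre
- jar: bystander: capped amber glass jar, 50 mm wide, 85 mm tall, at the table's side; origin under its centre
- tooth: bystander: brown fossil tooth, 40 mm wide, 37 mm tall, at the table's side; origin under its centre
- loupe_case: bystander: black box 50 x 50 x 35 mm; origin under its centre
- brush: bystander: dusting brush lying flat at the table's side; origin about its middle
There are look-alikes about, which are no part of the job. There is more than one size of the bone; the one meant has the size given above. Leave any yellow look-alike of the stand alone.

How it is judged:
On the way, in this order (a step that is already met when the one before it is completed fails the run):
1. the table pot is fully nested in the pot on the stand and let go (z of pot_in in the frame of pot_out between 0.019 and 0.027 m and horizontal distance between pot_in and pot_out below 0.005 m and angle between the z axis of pot_in and the z axis of pot_out, either way round below 0.08 rad and angle between pot_out's own z axis and vertical below 0.1 rad and horizontal distance between pot_out and stand below 0.01 m and z of pot_out in the frame of stand below 0.01 m and contact force between the fingers and pot_in below 0.05 N), for 0.2 s.
2. the bone is held up higher than the cartons (height (world z) of bone above 0.115 m and contact force between the fingers and bone above 0.3 N), for 0.1 s.
At the end, for the whole second after the job is handed in: Pots nested (upper 19-27 mm above lower, within 5 mm and 0.08 rad), lower upright within 10 mm of the stand's centre, untouched by the fingers; the fingers hold the bone still, within 0.15 rad of upright, its lower end within 10 mm of the pots' axis, 2-30 mm above the rim, touching neither pot (all of step 1 and z of bone in the frame of pot_in between 0.072 and 0.1 m and horizontal distance between bone and pot_in below 0.01 m and angle between bone's own z axis and vertical below 0.15 rad and contact force between bone and pot_in below 0.05 N and contact force between bone and pot_out below 0.05 N and contact force between bone and the fingers above 0.5 N and linear speed of bone below 0.02 m/s); the arm keeps its last pose, push and grip.
It fails at once if the bone touches a pot (contact force between bone and pot_in above 0.3 N or contact force between bone and pot_out above 0.3 N).
It fails at once if the carton row is bumped (over 3 N) (contact force between row and anything else above 3 N).
It fails at once if a bystander is moved by more than 30 mm (distance of any of dish, small_carton, jar, tooth, loupe_case, brush from where it was at the start of the episode above 0.03 m).
It also fails if it takes over 64 s, if anything falls off the work surface, if the arm or the gripper's body presses on something with over 40 N, if the wrist force passes 120 N, or if a joint passes its speed limit or range.

### The arm

A 6-joint arm with a two-finger parallel gripper is mounted at the origin on the work surface. World frame = base frame: x ahead of the robot, y to its left, z up, the work surface at z = 0. Lengths are in m, angles in rad, forces in N, time in s.
With the tool pointing down it reaches from about 0.25 to 0.775 m from the base axis. Payload 4 kg.
Tool frame: the origin (TCP) lies between the finger pads; the fingertips stand 14 mm ahead of it and the grasp point (between the pads) lies 5 mm behind it (robot.nose_length is the distance from the TCP to the fingertips, in m); z points along the fingers, y is the direction in which the jaws open and shut (so a half turn about z gives the same grasp; the last joint's range is limited). The gripper opens to 94 mm and grips with 3 to 60 N. Pads are 16 mm wide; open, the fingers measure 119 mm over their backs; the gripper's body (75 mm by 177 mm) begins 78 mm behind the grasp point.
Start: joints at [-0.103, 0.087, 1.371, -0, 1.684, -0.103], TCP at [0.55, -0, 0.22] pointing down, gripper open.
Joint ranges: [-3.1, 3.1], [-0.76, 2.03], [0.27, 2.55], [-1.08, 4.22], [0.17, 2.65], [-2.57, 2.57]. Speed limits (rad/s): [2.79, 2.79, 3.14, 3.14, 3.14, 3.14].

### API

Orientations are given as [roll, pitch, yaw] about the fixed x, y, z axes, in that order (R = Rz(yaw) Ry(pitch) Rx(roll)).
In Python, from bench import robot, eyes, finder gives the robot as it stands.
- The arm moves only by the tool play_rows, never from a script. Its argument "rows" is a list of rows, each an object with "linear": the shift along the tool's x, y, z in cm, a list of three; "spin": the turn about the tool's z in degrees. A call has 1 to 12 rows; each row shifts and turns the commanded pose from where the row before left it, along the tool's axes as they then stand; what a row does not reach is not made up. A row lasts 1/12 s, in which the tool goes at most 41.7 mm and 7.16 degrees, less where a joint would pass 70% of its speed; a pose out of reach is approached as far as the arm can. A call with a gripper value outside its range is refused whole. "claw" is the finger opening in cm, from 0 to 9.4, set as the call begins (left out, the last holds). The fingers move at their own pace and stop on an object; the grip force is fixed at half the most. Time passes only in rows, so rows that do not move let the fingers close. It gives the time, the measured TCP pose, the force and the opening at its end, in the units of the state.
- robot.get_obs(): the state, without advancing time (a new reading comes with each control period).
- eyes.snapshot(name): name is "scene" or "side" or "wrist"; returns a dict with "frame" (480x640x3 uint8, red, green, blue), "fx", "fy", "cx", "cy" (pixels), "rvec" (rotation vector, rad) and "tvec" (3), from world to camera coordinates, as OpenCV has them; the wrist camera has in their place "mount" (4x4, takes a point from camera to tool coordinates, whose origin is the TCP and whose axes are the flange's). Camera axes: x right, y down, z forward; pixel columns grow to the right and rows downward; lengths in m; the calibration is good to about 2 mm. A picture is of the moment at which its call begins: read the wrist's pose just before it. There is no depth.
- robot.close_job(): hands the job in, once; it reports no verdict.
Trained networks look in a picture, given as the dict that the camera call returned (one of the last four; its "shot" number tells which), for a name from the list of things; names that differ only in an ending like _2 or _b are one class to them, and where a whole thing is asked for, a point or a joint stands for the part that bears it (a point fixed in the world has none). Each returns a list of dicts, best first, with "conf" (0 to 1); they miss things now and then, are a little off and sometimes report something else, mostly with a low value. They report only what shows in the picture. A call takes as long as a camera call. They do not tell look-alikes from the thing itself.
- finder.silhouettes(picture, name): "pixels" (480x640 bool, what is visible of it) and "box" ([centre column, centre row, width, height] in pixels, round what is visible of it).
The state is a dict: "time": time; "joint_positions": joint angles; "qvel": joint speeds; "joint_torque": joint torques, N m; "tool_pos": TCP position; "ee_rot": TCP orientation; "wrist_force": force on the tool from outside, world axes, zero at the start; "wrist_torque": the same for the moment, N m; "width": finger opening in m.
Only numpy, scipy, OpenCV 4.12 (cv2) and the standard library are available. Lean on these libraries where they do the work, as an engineer would, in place of code of your own. Each camera call takes 0.05 s, during which the arm holds its last target. There are 200 camera calls.

## Working session

There is one attempt and no reset: what is moved stays moved. The work goes in short steps, Python scripts to look and compute and a tool call to move; the robot and the scene stay as the last step left them, time stands still between calls to the robot, and variables do not carry over. Pictures are saved under pics/ and viewed, about 8 in all and at most 12, crops included, and the job is handed in when it is done.

Besides the shell and the picture viewer there is one more tool, called after "Request:" as name(argument=value, ...), one argument or row to a line, values as JSON. play_rows: Moves the arm, as the interface text tells. Its arguments: {"type":"object","properties":{"rows":{"type":"array"},"claw":{"type":"number"}},"required":["rows"]}

```bash
mkdir -p pics
cat > h.py <<'E'
import numpy as np, cv2
from bench import robot, eyes, finder
def cam(p):
    R=cv2.Rodrigues(np.array(p["rvec"],float))[0]; return R,np.array(p["tvec"],float).ravel()
def ray(p,u,v,z):
    R,t=cam(p); c=-R.T@t; d=R.T@np.array([(u-p["cx"])/p["fx"],(v-p["cy"])/p["fy"],1]); return c+d*(z-c[2])/d[2]
def proj(p,X):
    R,t=cam(p); c=R@np.asarray(X,float)+t; return p["fx"]*c[0]/c[2]+p["cx"],p["fy"]*c[1]/c[2]+p["cy"]
def save(n,f): cv2.imwrite("pics/"+n+".png",cv2.cvtColor(f,cv2.COLOR_RGB2BGR))
E
python3 - <<'E'
from h import *
a=eyes.snapshot("scene"); b=eyes.snapshot("side")
save("scene",a["frame"]);save("side",b["frame"])
for p,n in((a,"scene"),(b,"side")):
    R,t=cam(p);print(n,"cam at",(-R.T@t).round(3),p["fx"])
    for k in["pot_in","stand","bone","rest","row","dish"]:
        for s in finder.silhouettes(p,k):
            x=s["box"]; print(k,round(s["conf"],2),np.round(x),"bottom@z0",ray(p,x[0],x[1]+x[3]/2,0).round(3))
print(robot.get_obs())
E
```

```text
scene cam at [1.522 0.339 0.715] 575.4302392782648
pot_in 0.8 [409. 284.  33.  42.] bottom@z0 [0.625 0.208 0.   ]
stand 0.81 [207. 194.  41.  24.] bottom@z0 [ 0.372 -0.371  0.   ]
stand 0.59 [240. 224.  48.  25.] bottom@z0 [ 0.486 -0.224  0.   ]
bone 0.88 [461. 242.  14.  43.] bottom@z0 [0.447 0.288 0.   ]
bone 0.65 [421. 227.  17.  47.] bottom@z0 [0.423 0.196 0.   ]
bone 0.5 [427. 217.   8.  36.] bottom@z0 [0.352 0.199 0.   ]
row 0.56 [304. 258. 101. 126.] bottom@z0 [0.729 0.027 0.   ]
dish 0.74 [209. 254.  46.  23.] bottom@z0 [ 0.618 -0.237  0.   ]
side cam at [0.193 1.175 0.763] 572.324461908012
pot_in 0.65 [292. 175.  20.  17.] bottom@z0 [ 0.683 -0.373  0.   ]
pot_in 0.55 [249. 279.  32.  41.] bottom@z0 [0.603 0.223 0.   ]
stand 0.77 [412. 191.  33.  16.] bottom@z0 [ 0.307 -0.347  0.   ]
stand 0.72 [363. 211.  38.  16.] bottom@z0 [ 0.425 -0.196 -0.   ]
bone 0.87 [312. 267.  13.  51.] bottom@z0 [0.475 0.167 0.   ]
bone 0.76 [311. 308.  12.  38.] bottom@z0 [0.444 0.285 0.   ]
bone 0.65 [356. 287.   9.  45.] bottom@z0 [0.367 0.204 0.   ]
rest 0.73 [313. 297.  45.  39.] bottom@z0 [0.
[... 252 characters left out ...]
91 -0.389  0.   ]
{'time': 0.7, 'joint_positions': array([-1.03115122e-01,  8.71502634e-02,  1.37070218e+00,  4.80312460e-05,
        1.68364617e+00, -1.03104176e-01]), 'qvel': array([-0.00135566, -0.00026065,  0.00156434, -0.00046593,  0.00043667,
       -0.00111091]), 'joint_torque': array([ 1.21969362e-03, -3.39906156e+01, -3.02519453e+01,  7.18982401e-02,
        2.33177631e-02, -7.61204006e-06]), 'tool_pos': array([5.49999222e-01, 3.29589330e-06, 2.19531978e-01]), 'ee_rot': array([ 3.14149420e+00, -3.77932998e-05,  1.57079079e+00]), 'wrist_force': array([ 0.58330718, -0.22411726,  0.91249807]), 'wrist_torque': array([-0.04358096,  0.00914735,  0.00514839]), 'width': 0.09390942533939678}
```

View pics/scene.png

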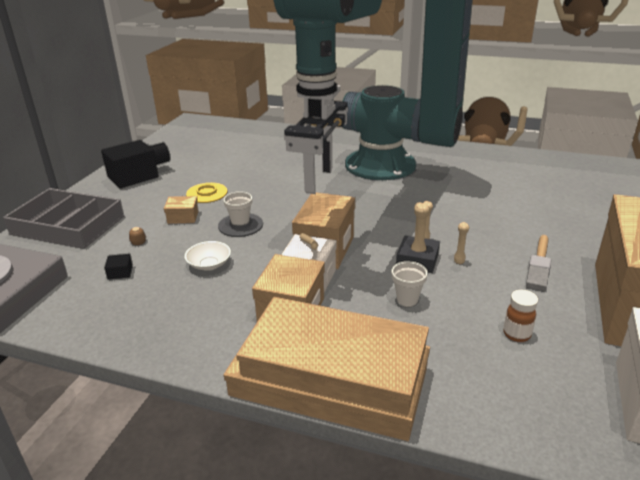

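View pics/side.png

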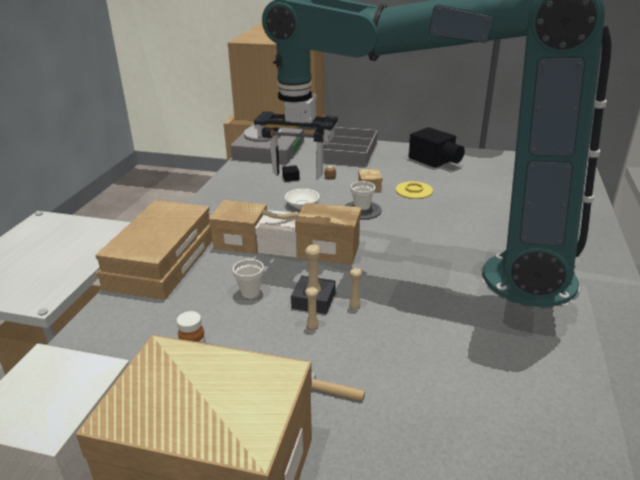

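The bone meant is the tall one in the foam block (scene 421,227; side 312,267). The look-alikes at scene 461,242 and 427,217 stand on the bare table and are smaller. The stand is the dark disc at scene 240,224, and the yellow disc at 207,192 is the look-alike. I'll fit positions from both views, then enlarge a crop to check.

```bash
cat >> h.py <<'E'
from scipy.optimize import least_squares
def rings(prof,n=40):
    a=np.linspace(0,2*np.pi,n,endpoint=False)
    return np.vstack([np.c_[r*np.cos(a),r*np.sin(a),0*a+z] for r,z in prof])
POT=rings([(.02,0),(.0305,.054),(.034,.057),(.034,.07)])
HEAD=rings([(.012,.119),(.016,.112),(.0115,.125),(.0105,.06)])
def pbox(p,P):
    R,t=cam(p); c=P@R.T+t; u=p["fx"]*c[:,0]/c[:,2]+p["cx"]; v=p["fy"]*c[:,1]/c[:,2]+p["cy"]
    return np.array([u.min(),u.max(),v.min(),v.max()])
def lim(b): return np.array([b[0]-b[2]/2,b[0]+b[2]/2,b[1]-b[3]/2,b[1]+b[3]/2])
def fit(P,z,obs,x0):  # obs: (picture, box, mask of l,r,t,b)
    f=lambda q:np.concatenate([((pbox(p,P+[q[0],q[1],z])-lim(b))[list(m)]) for p,b,m in obs])
    s=least_squares(f,x0,loss="soft_l1"); return s.x,s.fun
E
python3 - <<'E'
from h import *
a=eyes.snapshot("scene"); b=eyes.snapshot("side")
def near(p,k,c):
    L=[s for s in finder.silhouettes(p,k) if np.hypot(s["box"][0]-c[0],s["box"][1]-c[1])<12]
    return L[0]["box"] if L else None
pa=near(a,"pot_in",(409,284)); pb=near(b,"pot_in",(249,279))
print("pot_in",fit(POT,0,[(a,pa,(0,1,2,3)),(b,pb,(0,1,2,3))],[.6,.21]))
oa=near(a,"pot_out",(238,208)); ob=near(b,"pot_out",(363,195)); print(oa,ob)
O=[(p,x,(0,1,2)) for p,x in((a,oa),(b,ob)) if x is not None]
if O: print("pot_out",fit(POT,.006,O,[.47,-.2]))
ba=near(a,"bone",(421,227)); bb=near(b,"bone",(312,267))
print("bone",fit(HEAD,.013,[(a,ba,(0,1,2)),(b,bb,(0,1,2))],[.45,.22]))
for p,n in((a,"rest"),(b,"rest")):
    s=near(p,n,(418,252) if p is a else (313,297)); print(n,s)
for z in(0,.115):
  for s in finder.silhouettes(b,"row")[:1]:
    l=lim(s["box"]); print(ray(b,l[0],l[3],z),ray(b,l[1],l[3],z))
f=np.hstack([cv2.resize(a["frame"][170:320,360:500],None,fx=2.8,fy=2.8,interpolation=2)[:420],cv2.resize(b["frame"][170:320,230:370],None,fx=2.8,fy=2.8,interpolation=2)[:420]])
save("crop",f)
w=eyes.snapshot("wrist"); print(w["mount"],w["fx"])
E
```

```text
Traceback (most recent call last):
  File "h.py", line 22, in fit
    s=least_squares(f,x0,loss="soft_l1"); return s.x,s.fun
  File "h.py", line 21, in <lambda>
    f=lambda q:np.concatenate([((pbox(p,P+[q[0],q[1],z])-lim(b))[list(m)]) for p,b,m in obs])
                                                         ~~~^^^
  File "h.py", line 19, in lim
    def lim(b): return np.array([b[0]-b[2]/2,b[0]+b[2]/2,b[1]-b[3]/2,b[1]+b[3]/2])
                                 ~^^^
TypeError: 'NoneType' object is not subscriptable
```

```bash
cat > m.py <<'E'
from h import *
a=eyes.snapshot("scene"); b=eyes.snapshot("side")
def near(p,ks,c):
    for k in ks:
      for s in finder.silhouettes(p,k):
        if np.hypot(s["box"][0]-c[0],s["box"][1]-c[1])<12: return s["box"]
def go(n,P,z,ks,ca,cb,m,x0):
    O=[(p,x,m) for p,x in((a,near(a,ks,ca)),(b,near(b,ks,cb))) if x is not None]
    if O:
        x,f=fit(P,z,O,x0); print(n,x.round(4),f.round(1),len(O))
    else: print(n,"none")
pots=["pot_in","pot_out","pot_in"]
go("pot_in",POT,0,pots,(409,284),(249,279),(0,1,2,3),[.6,.21])
go("pot_out",POT,.006,pots,(238,208),(363,195),(0,1,2),[.47,-.2])
go("bone",HEAD,.013,["bone"]*2,(421,227),(312,267),(0,1,2),[.45,.22])
R=np.array([[x,y,z] for x in(-.04,.04) for y in(-.04,.04) for z in(0,.035)])
go("rest",R,0,["rest"]*2,(418,252),(313,297),(0,1,3),[.45,.22])
D=rings([(.055,0),(.055,.006)])
go("stand",D,0,["stand"]*2,(240,224),(380,211),(0,1,3),[.45,-.2])
f=np.hstack([cv2.resize(a["frame"][170:320,360:500],None,fx=2.8,fy=2.8,interpolation=2),cv2.resize(b["frame"][170:320,230:370],None,fx=2.8,fy=2.8,interpolation=2)])
save("crop",f)
w=eyes.snapshot("wrist"); print(w["mount"],w["fx"])
E
python3 m.py
```

```text
pot_in [0.6066 0.1999] [ 1.7  0.  -0.5 -0.2  0.6 -2.5 -2.6 -1.6] 2
pot_out [ 0.4291 -0.2481] [-0.7  3.7 -1.8 -0.2 -0.3 -2. ] 2
bone [0.4632 0.1956] [-0.1  0.5  0.1  2.4 -1.5 -1. ] 2
rest [0.4607 0.1976] [-0.3  2.   2.3  2.3 -0.3 -1.8] 2
stand [ 0.4362 -0.2481] [ 0.2 -0.2  0. ] 1
[[-2.47635895e-04 -9.73225051e-01 -2.29854166e-01  6.60934411e-02]
 [ 9.99999608e-01 -4.55109926e-05 -8.84662491e-04  9.30261442e-04]
 [ 8.50514807e-04 -2.29854295e-01  9.73224681e-01 -1.64187711e-01]
 [ 0.00000000e+00  0.00000000e+00  0.00000000e+00  1.00000000e+00]] 366.5453201403521
```

View pics/crop.png

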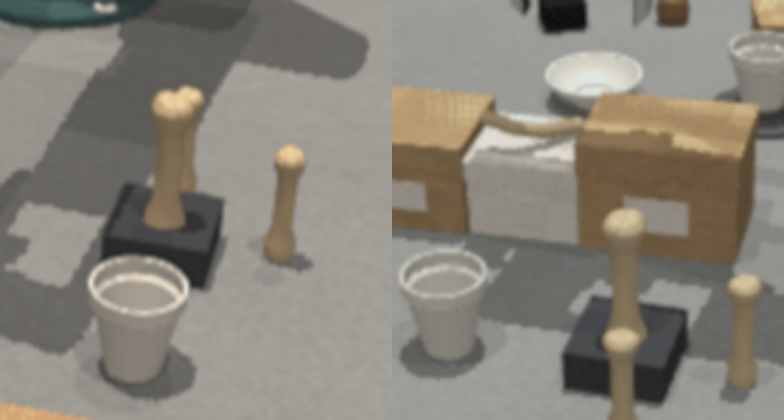

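The crop confirms the choice. The bone in the block is the tall, thick one, and the two free-standing bones are clearly smaller. The table pot is clear of everything around it. Next I'll move over the pot.

Request:
play_rows(
  rows=[
    {"linear":[2,0.6,0],"spin":0},
    {"linear":[3,0.8,0],"spin":0},
    {"linear":[3,0.8,0],"spin":0},
    {"linear":[3,0.8,0],"spin":0},
    {"linear":[3,0.8,0],"spin":0},
    {"linear":[3,0.8,0],"spin":0},
    {"linear":[2,0.7,0],"spin":0},
    {"linear":[1,0.3,0],"spin":0},
    {"linear":[0,0,0],"spin":0},
    {"linear":[0,0,0],"spin":0},
  ],
  claw=9.4,
)

```text
time: 2.53
tool_pos: [0.6059, 0.1996, 0.2192]
ee_rot: [-3.141, 0.001, 1.571]
wrist_force: [1.5, 1.3, -0.3]
width: 0.094
```

```bash
cat >> h.py <<'E'
from scipy.spatial.transform import Rotation as Ro
def wrist():
    o=robot.get_obs(); p=eyes.snapshot("wrist")
    T=np.eye(4);T[:3,:3]=Ro.from_euler("xyz",o["ee_rot"]).as_matrix();T[:3,3]=o["tool_pos"]
    M=np.linalg.inv(T@np.array(p["mount"])); q=dict(p); q["rvec"]=cv2.Rodrigues(M[:3,:3])[0]; q["tvec"]=M[:3,3]
    return p,q,o
def overlay(q,rings_):
    f=q["frame"].copy()
    for P,c in rings_:
        for X in P:
            u,v=proj(q,X)
            if 0<=u<640 and 0<=v<480: cv2.circle(f,(int(u),int(v)),1,c,-1)
    return f
E
python3 - <<'E'
from h import *
p,q,o=wrist(); print(o["tool_pos"],o["ee_rot"],o["time"])
for s in finder.silhouettes(p,"pot_in"):
    print(s["conf"],s["box"],fit(POT,0,[(q,s["box"],(0,1,2,3))],[.605,.2]))
save("w1",overlay(q,[(rings([(.034,.07),(.0315,.07)],80)+[.605,.2,0],(255,0,0))]))
E
```

```text
[0.60590061 0.19960196 0.21921908] [-3.14104563e+00  9.90085469e-04  1.57113522e+00] 2.5333
0.81 [325.6, 225.9, 80.3, 77.5] (array([0.61110296, 0.20270865]), array([ 1.13749365, -1.13618847, -0.23970946,  0.21252092]))
```

View pics/w1.png

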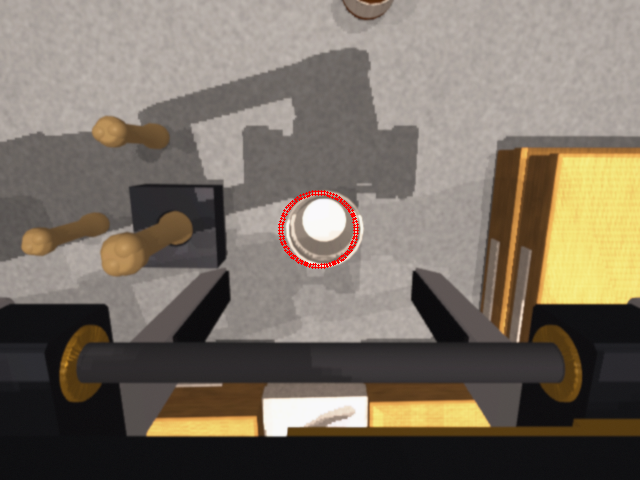

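The red ring (my estimate) sits about 4 px left of the pot, which shows at 325,226. I'll apply the wrist fit (0.611, 0.203), go down partway and check again.

Request:
play_rows(
  rows=[
    {"linear":[0.3,0.5,1],"spin":0},
    {"linear":[0,0,2],"spin":0},
    {"linear":[0,0,2.5],"spin":0},
    {"linear":[0,0,2.5],"spin":0},
    {"linear":[0,0,2],"spin":0},
    {"linear":[0,0,1],"spin":0},
    {"linear":[0,0,0],"spin":0},
    {"linear":[0,0,0],"spin":0},
  ],
)

```text
time: 3.3
tool_pos: [0.611, 0.2024, 0.1093]
ee_rot: [-3.141, 0.0, 1.57]
wrist_force: [0.1, 0.4, 0.0]
width: 0.0935
```

Run:
```python
from h import *
p,q,o=wrist(); print(o["tool_pos"],o["ee_rot"],o["time"])
for s in finder.silhouettes(p,"pot_in"):
    print(s["conf"],s["box"],fit(POT,0,[(q,s["box"],(0,1,2,3))],[.605,.2]))
save("w2",overlay(q,[(rings([(.034,.07)],80)+[.611,.2027,0],(255,0,0))]))
```

```text
[0.61103156 0.20239546 0.10929786] [-3.14103845e+00  1.89889899e-04  1.56990517e+00] 3.3
0.98 [317.4, 268.5, 118.9, 117.6] (array([0.61006746, 0.20125683]), array([ 1.0779016 , -1.07449486,  1.04142605, -1.60733185]))
```

View pics/w2.png

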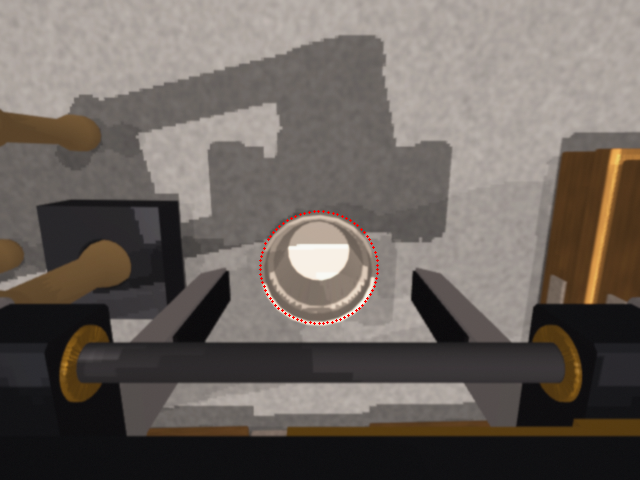

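The pot is centred between the fingers, with its rim centre at 318,267. I'll go down to TCP 0.067 and grip.

Request:
play_rows(
  rows=[
    {"linear":[-0.1,-0.1,1],"spin":0},
    {"linear":[0,0,1.5],"spin":0},
    {"linear":[0,0,1.2],"spin":0},
    {"linear":[0,0,0.5],"spin":0},
    {"linear":[0,0,0],"spin":0},
  ],
)

```text
time: 3.82
tool_pos: [0.6088, 0.2017, 0.0654]
ee_rot: [-3.138, 0.001, 1.571]
wrist_force: [0.2, -0.3, 0.1]
width: 0.0942
```

Request:
play_rows(
  rows=[
    {"linear":[0,0,0],"spin":0},
    {"linear":[0,0,0],"spin":0},
    {"linear":[0,0,0],"spin":0},
    {"linear":[0,0,0],"spin":0},
    {"linear":[0,0,0],"spin":0},
    {"linear":[0,0,0],"spin":0},
    {"linear":[0,0,0],"spin":0},
    {"linear":[0,0,0],"spin":0},
  ],
  claw=6.2,
)

```text
time: 4.48
tool_pos: [0.6104, 0.2021, 0.0683]
ee_rot: [3.14, -0.0, 1.571]
wrist_force: [-0.9, 0.1, 2.8]
width: 0.0659
```

Request:
play_rows(
  rows=[
    {"linear":[0,0,-0.5],"spin":0},
    {"linear":[0,0,-1],"spin":0},
    {"linear":[0,0,-1.5],"spin":0},
    {"linear":[0,0,-2],"spin":0},
    {"linear":[0,0,-2.5],"spin":0},
    {"linear":[0,0,-2.5],"spin":0},
    {"linear":[0,0,-2.5],"spin":0},
    {"linear":[0,0,-2],"spin":0},
    {"linear":[0,0,-1],"spin":0},
    {"linear":[0,0,0],"spin":0},
    {"linear":[0,0,0],"spin":0},
  ],
)

```text
time: 5.4
tool_pos: [0.61, 0.202, 0.2225]
ee_rot: [3.141, -0.0, 1.571]
wrist_force: [-0.8, 0.2, -0.6]
width: 0.0665
```

Run:
```python
from h import *
b=eyes.snapshot("side");a=eyes.snapshot("scene")
p,q,o=wrist(); print(o["tool_pos"],o["width"],o["wrist_force"])
save("lift",np.hstack([cv2.resize(b["frame"][100:320,180:400],(440,440)),cv2.resize(q["frame"][180:360,150:490],(360,440))[:, :]]))
for n,p_ in(("wrist",p),):
  for s in finder.silhouettes(p_,"pot_in"): print(s["conf"],s["box"],fit(POT,o["tool_pos"][2]-.067,[(q,s["box"],(0,1,2))],[.61,.2]))
O=[(pp,s["box"],(0,1,2,3)) for pp in (a,b) for s in finder.silhouettes(pp,"pot_in")[:3] if abs(ray(pp,s["box"][0],s["box"][1],.18)[:2]-[.61,.2]).max()<.04]
P=POT
f=lambda x:np.concatenate([pbox(pp,P+x)-lim(bx) for pp,bx,_ in O])
s=least_squares(f,[.61,.2,.15],loss="soft_l1");print(len(O),s.x,s.fun.round(1))
```

```text
[0.60920154 0.20178176 0.22016931] 0.06600587148002733 [-0.38172778 -0.22232709 -1.30502353]
0.79 [320.3, 284.4, 143.4, 117.1] (array([0.60997373, 0.19974459]), array([-0.53230141,  0.52986621,  0.0446991 ]))
2 [0.61035352 0.19937305 0.15060723] [ 0.1 -0.1 -0.4  0.6  0.2 -0.1 -1.5  1. ]
```

View pics/lift.png

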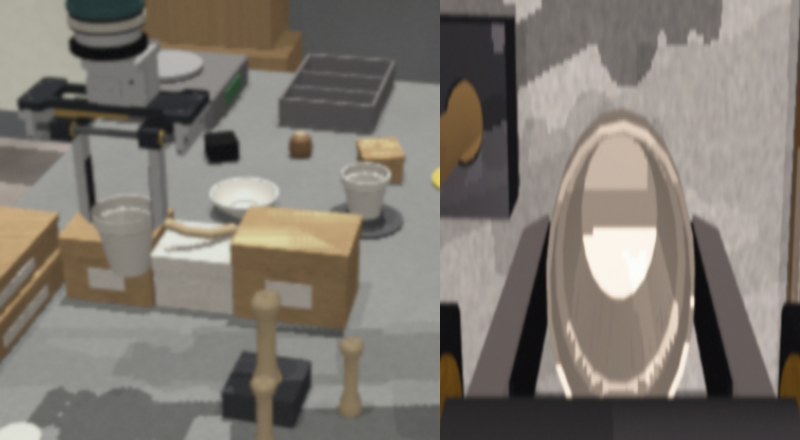

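The pot is held upright and square, with its underside at about 0.151 m, so it clears the 115 mm cartons. I'll carry it over the row and slightly past the stand, so that the wrist camera can see the lower pot.

Request:
play_rows(
  rows=[
    {"linear":[-1,-0.3,0],"spin":0},
    {"linear":[-2,-0.7,0],"spin":0},
    {"linear":[-3,-1,0],"spin":0},
    {"linear":[-3,-1,0],"spin":0},
    {"linear":[-3,-1,0],"spin":0},
    {"linear":[-3,-1,0],"spin":0},
    {"linear":[-3,-1,0],"spin":0},
    {"linear":[-3,-1,0],"spin":0},
    {"linear":[-3,-1,0],"spin":0},
    {"linear":[-3,-1,0],"spin":0},
    {"linear":[-3,-1,0],"spin":0},
    {"linear":[-3,-1,0],"spin":0},
  ],
)

```text
time: 6.7
tool_pos: [0.4986, -0.1298, 0.2225]
ee_rot: [3.142, 0.0, 1.57]
wrist_force: [0.6, 0.9, -1.2]
width: 0.0662
```

Request:
play_rows(
  rows=[
    {"linear":[-3,-1,0],"spin":0},
    {"linear":[-3,-1,0],"spin":0},
    {"linear":[-3,-1,0],"spin":0},
    {"linear":[-3,-1,0],"spin":0},
    {"linear":[-3,-1,0],"spin":0},
    {"linear":[-2.5,-1,0],"spin":0},
    {"linear":[-1.5,-0.7,0],"spin":0},
    {"linear":[0,0,0],"spin":0},
    {"linear":[0,0,0],"spin":0},
    {"linear":[0,0,0],"spin":0},
  ],
)

```text
time: 7.53
tool_pos: [0.4329, -0.3174, 0.2224]
ee_rot: [3.141, -0.001, 1.571]
wrist_force: [-0.3, 0.1, -0.8]
width: 0.0663
```

Run:
```python
from h import *
b=eyes.snapshot("side");a=eyes.snapshot("scene")
p,q,o=wrist(); print(o["time"],o["tool_pos"],o["ee_rot"],o["width"])
for nm in("pot_in","stand"):
  for s in finder.silhouettes(p,nm):
    print(nm,s["conf"],s["box"])
    if nm=="pot_in": print(fit(POT,.006,[(q,s["box"],(0,1,2,3))],[.43,-.25]))
    else: print(fit(rings([(.055,.006)]),0,[(q,s["box"],(0,1,2))],[.43,-.25]))
for n,pp in(("scene",a),("side",b)):
  for s in finder.silhouettes(pp,"stand")+finder.silhouettes(pp,"pot_out"): print(n,s["conf"],s["box"])
save("w3",overlay(q,[(rings([(.034,.076),(.055,.006)],80)+[.432,-.248,0],(255,0,0))]))
```

```text
7.6333 [ 0.43334252 -0.3169915   0.22261292] [ 3.14124489e+00 -2.16871148e-04  1.57228842e+00] 0.06627385060984164
pot_in 0.85 [320.1, 281.8, 144.6, 117.9]
(array([ 0.43860767, -0.38333054]), array([ 39.97647015, -29.7533976 ,  37.43782199,  -3.30925669]))
stand 0.86 [203.7, 291.0, 87.8, 81.7]
(array([ 0.30542833, -0.40724258]), array([-5.31790378,  6.23498147,  0.06172382]))
stand 0.67 [322.6, 144.5, 110.9, 110.6]
(array([ 0.43625821, -0.2449926 ]), array([ 0.85638472, -0.85608644, -0.0402745 ]))
scene 0.68 [238.8, 225.7, 47.3, 24.7]
scene 0.61 [207.2, 195.2, 42.4, 21.9]
scene 0.96 [238.0, 207.6, 25.2, 37.1]
side 0.8 [364.2, 211.8, 35.8, 14.9]
side 0.71 [413.1, 190.6, 37.9, 22.5]
side 0.29 [313.7, 268.5, 16.4, 40.2]
side 0.78 [363.2, 195.4, 27.7, 29.9]
```

View pics/w3.png

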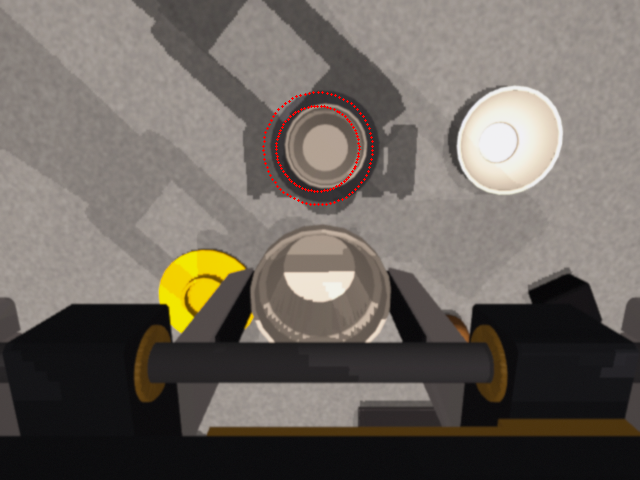

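Run:
```python
from h import *
p,q,o=wrist(); f=q["frame"].astype(int); print(o["tool_pos"],o["ee_rot"])
g=f.mean(2); print(g[147,258:395:4].round().astype(int)); print(g[80:215:4,327].round().astype(int))
sub=np.zeros_like(g,np.uint8); sub[95:200,275:380]=(g[95:200,275:380]>78)*255
n,l,st,ce=cv2.connectedComponentsWithStats(sub); i=l[147,327]; print(st[i],ce[i])
c=max(cv2.findContours((l==i).astype(np.uint8),0,1)[0],key=len); print(cv2.fitEllipse(cv2.convexHull(c)))
bx=st[i]; box=[bx[0]+bx[2]/2,bx[1]+bx[3]/2,bx[2],bx[3]]
print(fit(POT,.006,[(q,box,(0,1,2,3))],[.436,-.247]))
vis=cv2.resize(f[85:215,255:395].astype(np.uint8),None,fx=4,fy=4,interpolation=2); save("w3c",vis)
for s in finder.silhouettes(p,"pot_in"):
  print(s["box"],fit(POT,o["tool_pos"][2]-.067,[(q,s["box"],(0,1,2))],[.43,-.3])[0]-o["tool_pos"][:2])
a=eyes.snapshot("scene");b=eyes.snapshot("side")
O=[(pp,s["box"],(0,1,2)) for pp in(a,b) for s in finder.silhouettes(pp,"pot_out") if np.abs(ray(pp,*s["box"][:2],.04)[:2]-[.435,-.247]).max()<.03]
print(fit(POT,.006,O,[.43,-.24]))
```

```text
[ 0.43323153 -0.31764109  0.22255085] [3.14142642e+00 6.13668648e-05 1.57155792e+00]
[ 91  93  91  75  55  56  54 143 131 107 102 124 163 163 163 163 162 162
 162 163 163 163 159  93  92 114  96 126  49  49  56  74 120  88  88]
[ 79  80  77  51  51  50 148  94 107  84  85 145 163 163 163 163 163 164
 163 163 163 163 161 109 110 141 133  55  52  52  57  94  95  94]
[ 284  102   84   86 5577] [325.67383898 144.71095571]
((325.6717529296875, 144.6926727294922), (82.89996337890625, 85.52249145507812), 179.57260131835938)
(array([ 0.43856828, -0.24568402]), array([ 0.60454035, -0.60425592,  0.21865285, -0.27413879]))
[321.4, 281.0, 143.2, 118.2] [ 0.00130035 -0.00010081]
(array([ 0.43399131, -0.24681481]), array([-2.44448815,  0.70345791,  1.48947973,  0.62640573,  0.03125038,
        1.73061147]))
```

View pics/w3c.png

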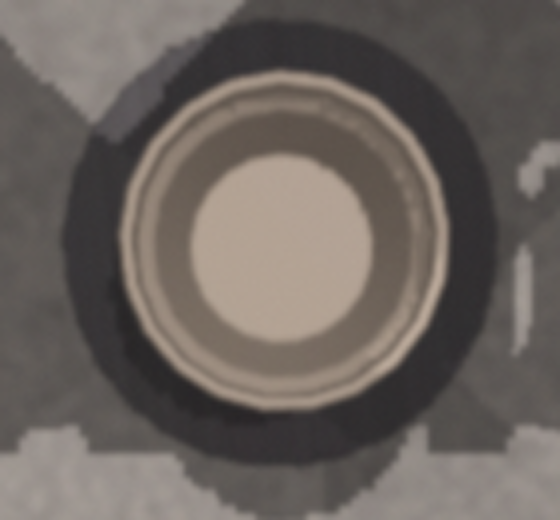

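Request:
play_rows(
  rows=[
    {"linear":[1.5,0.1,0],"spin":0},
    {"linear":[2.5,0.1,0],"spin":0},
    {"linear":[2.25,0.1,0],"spin":0},
    {"linear":[1,0.1,0],"spin":0},
    {"linear":[0,0,1],"spin":0},
    {"linear":[0,0,1.5],"spin":0},
    {"linear":[0,0,1.5],"spin":0},
    {"linear":[0,0,1],"spin":0},
    {"linear":[0,0,0.5],"spin":0},
    {"linear":[0,0,0],"spin":0},
    {"linear":[0,0,0],"spin":0},
  ],
)

```text
time: 9.2
tool_pos: [0.437, -0.2459, 0.1674]
ee_rot: [-3.141, 0.0, 1.57]
wrist_force: [0.5, 0.2, -0.7]
width: 0.0662
```

Run:
```python
from h import *
p,q,o=wrist(); print(o["time"],o["tool_pos"],o["ee_rot"],o["wrist_force"])
a=eyes.snapshot("scene");b=eyes.snapshot("side")
for pp in(a,b):
  for s in finder.silhouettes(pp,"pot_out"): print(s["conf"],s["box"])
  P=POT+[.4385,-.2457,.006]; print("low model",pbox(pp,P).round(1)); print("held model",pbox(pp,POT+[.4385,-.2457,o["tool_pos"][2]-.069]).round(1))
def crop(pp,x): 
  u,v=map(int,proj(pp,x)); return cv2.resize(pp["frame"][v-40:v+40,u-40:u+40],(400,400),interpolation=2)
save("n1",np.hstack([crop(a,[.4385,-.2457,.1]),crop(b,[.4385,-.2457,.1])]))
```

```text
9.2 [ 0.43699464 -0.24587801  0.16741424] [-3.14146874e+00  1.51756853e-05  1.57032073e+00] [ 0.52325483  0.19693006 -0.7025689 ]
0.97 [236.7, 208.0, 22.3, 35.8]
0.56 [420.9, 226.3, 17.1, 44.8]
0.35 [419.3, 256.1, 42.8, 37.9]
low model [222.6 251.7 191.6 227.7]
held model [218.2 248.4 156.5 193.7]
low model [349.7 374.4 181.1 212.1]
held model [350.3 375.7 150.4 182.1]
```

View pics/n1.png

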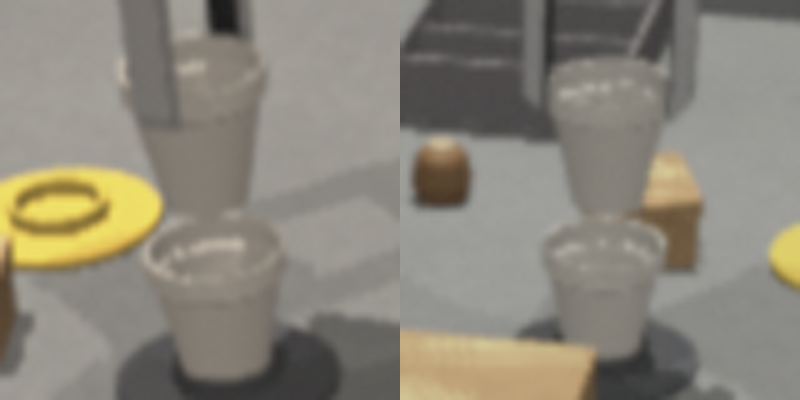

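The held pot sits coaxially above the stand pot: the offsets between the two match the model within 0.4 px in both views. I'll lower it slowly and watch the force.

Request:
play_rows(
  rows=[
    {"linear":[0,0,0.7],"spin":0},
    {"linear":[0,0,1],"spin":0},
    {"linear":[0,0,1],"spin":0},
    {"linear":[0,0,1],"spin":0},
    {"linear":[0,0,1],"spin":0},
    {"linear":[0,0,0.8],"spin":0},
    {"linear":[0,0,0.5],"spin":0},
    {"linear":[0,0,0],"spin":0},
    {"linear":[0,0,0],"spin":0},
  ],
)

```text
time: 10.2
tool_pos: [0.4369, -0.2454, 0.1072]
ee_rot: [-3.141, -0.0, 1.571]
wrist_force: [-0.0, -0.6, 0.2]
width: 0.0661
```

Request:
play_rows(
  rows=[
    {"linear":[0,0,0.2],"spin":0},
    {"linear":[0,0,0.2],"spin":0},
    {"linear":[0,0,0.2],"spin":0},
    {"linear":[0,0,0.1],"spin":0},
    {"linear":[0,0,0],"spin":0},
    {"linear":[0,0,0],"spin":0},
    {"linear":[0,0,0],"spin":0},
  ],
)

```text
time: 10.78
tool_pos: [0.4371, -0.2455, 0.1006]
ee_rot: [3.141, 0.0, 1.571]
wrist_force: [-0.2, 0.2, -1.9]
width: 0.0664
```

Request:
play_rows(
  rows=[
    {"linear":[0,0,0.1],"spin":0},
    {"linear":[0,0,0.1],"spin":0},
    {"linear":[0,0,0],"spin":0},
    {"linear":[0,0,0],"spin":0},
    {"linear":[0,0,0],"spin":0},
  ],
)

```text
time: 11.2
tool_pos: [0.4371, -0.2455, 0.0985]
ee_rot: [3.141, -0.0, 1.571]
wrist_force: [0.1, -0.5, -1.2]
width: 0.066
```

Request:
play_rows(
  rows=[
    {"linear":[0,0,0.1],"spin":0},
    {"linear":[0,0,0.1],"spin":0},
    {"linear":[0,0,0],"spin":0},
    {"linear":[0,0,0],"spin":0},
    {"linear":[0,0,0],"spin":0},
  ],
)

```text
time: 11.62
tool_pos: [0.4372, -0.2455, 0.0966]
ee_rot: [3.141, 0.0, 1.571]
wrist_force: [1.3, 0.5, -0.9]
width: 0.0664
```

Request:
play_rows(
  rows=[
    {"linear":[0,0,0.1],"spin":0},
    {"linear":[0,0,0],"spin":0},
    {"linear":[0,0,0],"spin":0},
  ],
)

```text
time: 11.87
tool_pos: [0.4374, -0.2457, 0.0964]
ee_rot: [3.14, 0.001, 1.571]
wrist_force: [-0.4, 0.9, 4.7]
width: 0.066
```

Request:
play_rows(
  rows=[
    {"linear":[0,0,0],"spin":0},
    {"linear":[0,0,0],"spin":0},
    {"linear":[0,0,0],"spin":0},
    {"linear":[0,0,0],"spin":0},
    {"linear":[0,0,0],"spin":0},
    {"linear":[0,0,-1],"spin":0},
    {"linear":[0,0,-2],"spin":0},
    {"linear":[0,0,-3],"spin":0},
    {"linear":[0,0,-3],"spin":0},
    {"linear":[0,0,-3],"spin":0},
    {"linear":[0,0,0],"spin":0},
    {"linear":[0,0,0],"spin":0},
  ],
  claw=9.4,
)

```text
time: 12.87
tool_pos: [0.4381, -0.2463, 0.2186]
ee_rot: [3.137, 0.004, 1.571]
wrist_force: [0.6, -0.0, -0.0]
width: 0.0942
```

Run:
```python
from h import *
p,q,o=wrist(); print(o["time"],o["tool_pos"],o["ee_rot"])
a=eyes.snapshot("scene");b=eyes.snapshot("side")
for s in finder.silhouettes(p,"pot_in"): print(s["conf"],s["box"],fit(POT,.028,[(q,s["box"],(0,1,2,3))],[.4385,-.2457]))
N=np.vstack([POT,POT+[0,0,.022]])
O=[]
for n,pp in(("scene",a),("side",b)):
  for s in finder.silhouettes(pp,"pot_in"):
    if np.abs(ray(pp,*s["box"][:2],.05)[:2]-[.4385,-.2457]).max()<.04: O.append((pp,s["box"])); print(n,lim(s["box"]),"model",pbox(pp,N+[.4385,-.2457,.006]).round(1)); break
def crop(pp,x): 
  u,v=map(int,proj(pp,x)); return cv2.resize(pp["frame"][v-30:v+30,u-30:u+30],(400,400),interpolation=2)
wv=overlay(q,[(rings([(.034,.098)],60)+[.4385,-.2457,0],(255,0,0))])
save("n2",np.hstack([crop(a,[.4385,-.2457,.05]),cv2.resize(wv[150:350,220:420],(400,400))]))
```

```text
12.8667 [ 0.43807596 -0.24628455  0.21862827] [3.13671019 0.00355851 1.57079125]
0.74 [319.8, 233.9, 88.4, 84.9] (array([ 0.43896543, -0.24451962]), array([ 1.49690572, -1.50552355, -0.10864784,  0.06660786]))
0.16 [317.3, 203.4, 109.0, 77.6] (array([ 0.43654017, -0.22000043]), array([ 10.31630599, -11.5731177 ,  -4.26140452,   5.21151349]))
```

View pics/n2.png

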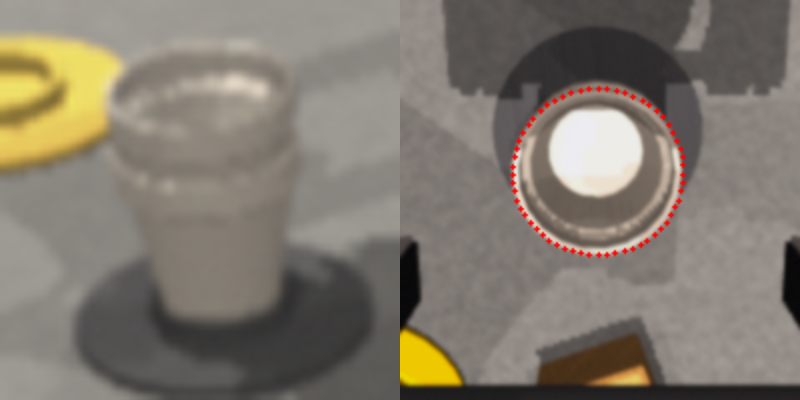

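The pots are nested: a double rim shows, the wrist ring fits, and I felt the seat at 4.7 N before letting go. Now I'll go to the bone (10 pictures viewed so far).

Request:
play_rows(
  rows=[
    {"linear":[1.2,0.2,0],"spin":0},
    {"linear":[2.5,0.2,0],"spin":0},
    {"linear":[3,0.2,0],"spin":0},
    {"linear":[3,0.2,0],"spin":0},
    {"linear":[3,0.2,0],"spin":0},
    {"linear":[3,0.2,0],"spin":0},
    {"linear":[3,0.2,0],"spin":0},
    {"linear":[3,0.2,0],"spin":0},
    {"linear":[3,0.2,0],"spin":0},
    {"linear":[3,0.2,0],"spin":0},
    {"linear":[3,0.2,0],"spin":0},
    {"linear":[3,0.2,0],"spin":0},
  ],
  claw=6,
)

```text
time: 14.17
tool_pos: [0.4602, 0.0937, 0.2151]
ee_rot: [-3.141, -0.0, 1.571]
wrist_force: [0.4, -0.7, -0.1]
width: 0.0598
```

Request:
play_rows(
  rows=[
    {"linear":[3,0.1,0],"spin":0},
    {"linear":[3,0,0],"spin":0},
    {"linear":[2.5,0,0],"spin":0},
    {"linear":[1,0,0],"spin":0},
    {"linear":[0,0,0],"spin":0},
    {"linear":[0,0,0],"spin":0},
  ],
)

```text
time: 14.67
tool_pos: [0.4616, 0.1864, 0.2151]
ee_rot: [-3.141, 0.001, 1.572]
wrist_force: [-0.5, 0.2, -0.1]
width: 0.0603
```

Run:
```python
from h import *
p,q,o=wrist(); print(o["time"],o["tool_pos"],o["ee_rot"],o["width"])
K=rings([(.016,.112),(.015,.118),(.011,.124)])
for s in finder.silhouettes(p,"bone"):
    print(s["conf"],s["box"],fit(K,.013,[(q,s["box"],(0,1,3))],[.463,.196])[0],ray(q,*s["box"][:2],.1))
R=np.array([[x,y,.035] for x in(-.04,.04) for y in(-.04,.04)])
for s in finder.silhouettes(p,"rest"): print("rest",s["conf"],s["box"],ray(q,*s["box"][:2],.035),fit(R,0,[(q,s["box"],(0,1,2,3))],[.463,.196]))
save("b1",overlay(q,[(rings([(.016,.125)],40)+[.463,.1965,0],(255,0,0)),(rings([(.0175,.035)],40)+[.463,.1965,0],(0,255,0))]))
```

```text
14.6667 [0.46156922 0.18644125 0.21509542] [-3.14082158e+00  1.05297412e-03  1.57192171e+00] 0.06034642734965909
0.9 [294.2, 116.0, 34.7, 40.2] [0.44491608 0.27966972] [0.44317713 0.27879805 0.1       ]
0.85 [219.2, 219.1, 49.8, 40.9] [0.39162819 0.2090578 ] [0.38403223 0.20295211 0.1       ]
0.78 [323.4, 228.4, 44.9, 63.7] [0.46441383 0.19413207] [0.46457748 0.19571785 0.1       ]
0.5 [324.1, 213.7, 89.4, 85.3] [0.46633509 0.1970136 ] [0.46508348 0.20726177 0.1       ]
rest 0.92 [326.6, 212.1, 86.6, 80.5] [0.46803766 0.19821739 0.035     ] (array([0.46784299, 0.19690163]), array([-0.00807782,  0.00776989, -1.27888427,  1.81902472]))
```

View pics/b1.png

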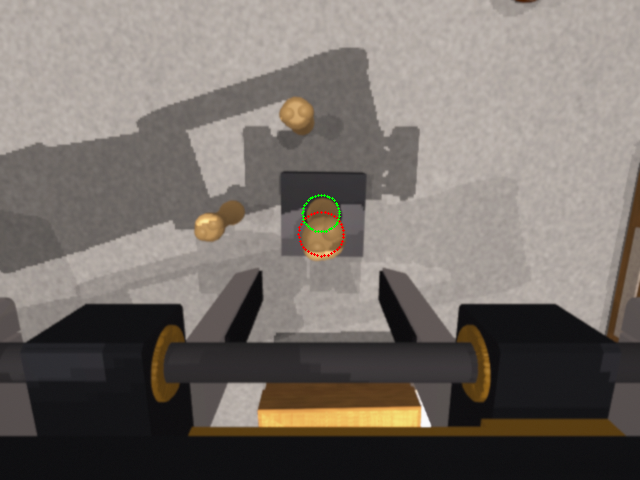

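The bone's head shows at 323,237 and the hole at about 322,213, so the bone stands nearly upright at about (0.465, 0.195). I'll go down around the shaft with the jaws along x. Both small bones stay well clear of the fingers.

Request:
play_rows(
  rows=[
    {"linear":[0.5,0.2,0],"spin":0},
    {"linear":[0.4,0.1,1],"spin":0},
    {"linear":[0,0,2],"spin":0},
    {"linear":[0,0,2],"spin":0},
    {"linear":[0,0,2],"spin":0},
    {"linear":[0,0,2],"spin":0},
    {"linear":[0,0,2],"spin":0},
    {"linear":[0,0,1.5],"spin":0},
    {"linear":[0,0,1],"spin":0},
    {"linear":[0,0,0],"spin":0},
    {"linear":[0,0,0],"spin":0},
  ],
)

```text
time: 15.73
tool_pos: [0.4648, 0.1953, 0.08]
ee_rot: [-3.141, 0.0, 1.57]
wrist_force: [-0.2, 0.1, -0.3]
width: 0.06
```

Request:
play_rows(
  rows=[
    {"linear":[0,0,0],"spin":0},
    {"linear":[0,0,0],"spin":0},
    {"linear":[0,0,0],"spin":0},
    {"linear":[0,0,0],"spin":0},
    {"linear":[0,0,0],"spin":0},
    {"linear":[0,0,0],"spin":0},
    {"linear":[0,0,0],"spin":0},
    {"linear":[0,0,0],"spin":0},
  ],
  claw=1.4,
)

```text
time: 16.4
tool_pos: [0.4654, 0.1956, 0.0812]
ee_rot: [3.14, -0.0, 1.571]
wrist_force: [-0.6, -0.4, 2.7]
width: 0.0299
```

Request:
play_rows(
  rows=[
    {"linear":[0,0,0],"spin":0},
    {"linear":[0,0,0],"spin":0},
    {"linear":[0,0,0],"spin":0},
    {"linear":[0,0,0],"spin":0},
  ],
)

```text
time: 16.73
tool_pos: [0.4654, 0.1957, 0.0811]
ee_rot: [3.14, -0.0, 1.571]
wrist_force: [-1.3, 0.2, 5.2]
width: 0.0301
```

Run:
```python
from h import *
p,q,o=wrist(); print(o["time"],o["tool_pos"],o["width"],o["wrist_force"])
a=eyes.snapshot("scene");b=eyes.snapshot("side")
for pp,m in((a,"scene"),(b,"side")):
  print(m,"model",pbox(pp,HEAD+[.465,.195,.013]).round(1))
  for s in finder.silhouettes(pp,"bone"): print(s["conf"],lim(s["box"]))
crop=lambda f,u,v:cv2.resize(f[v-40:v+40,u-40:u+40],(400,400),interpolation=2)
save("g1",np.hstack([crop(a["frame"],421,230),crop(b["frame"],312,270)]))
```

```text
16.7333 [0.46540814 0.19565652 0.08110933] 0.03009200645177896 [-1.32036571  0.17867274  5.18376388]
scene model [413.4 429.  203.  235. ]
0.82 [452.  466.4 221.8 261.6]
0.53 [412.95 424.25 240.2  252.4 ]
0.46 [420.95 426.85 217.9  236.5 ]
side model [304.  319.2 244.5 275.9]
0.92 [351.05 359.35 265.6  309.4 ]
0.76 [306.9 316.7 289.3 326.5]
0.61 [350.5  380.3  175.15 193.65]
```

View pics/g1.png

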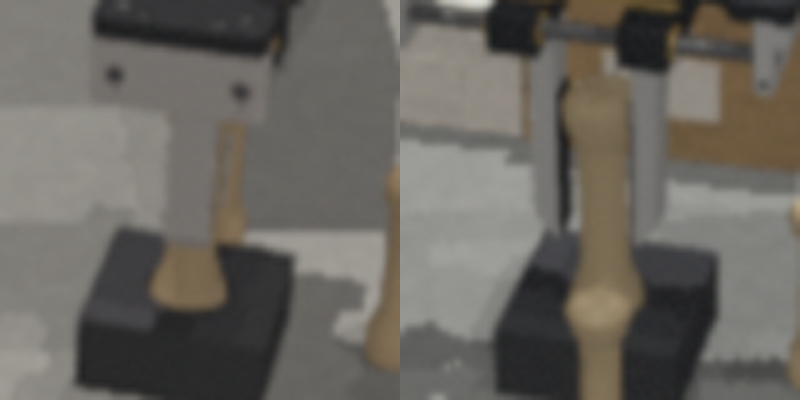

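Viewer used up: 12 pictures. The last shows straight fingers closed on the bone's 32 mm head rather than the shaft. The opening reads 30 mm, and it read 66 on the 68 mm collar, so this matches the head. The head sits between long pads with the shaft hanging free below, so the bone should hang stably upright. I'll lift it slowly and check by numbers.

Request:
play_rows(
  rows=[
    {"linear":[0,0,-0.3],"spin":0},
    {"linear":[0,0,-0.5],"spin":0},
    {"linear":[0,0,-0.7],"spin":0},
    {"linear":[0,0,-0.5],"spin":0},
    {"linear":[0,0,0],"spin":0},
    {"linear":[0,0,0],"spin":0},
  ],
)

```text
time: 17.48
tool_pos: [0.4653, 0.1955, 0.1009]
ee_rot: [3.141, -0.0, 1.571]
wrist_force: [0.9, 0.9, -1.2]
width: 0.0299
```

Request:
play_rows(
  rows=[
    {"linear":[0,0,-0.7],"spin":0},
    {"linear":[0,0,-1.2],"spin":0},
    {"linear":[0,0,-1.5],"spin":0},
    {"linear":[0,0,-1.5],"spin":0},
    {"linear":[0,0,-1.8],"spin":0},
    {"linear":[0,0,-1.8],"spin":0},
    {"linear":[0,0,-1.5],"spin":0},
    {"linear":[0,0,-1.2],"spin":0},
    {"linear":[0,0,-0.5],"spin":0},
    {"linear":[0,0,0],"spin":0},
    {"linear":[0,0,0],"spin":0},
  ],
)

```text
time: 18.4
tool_pos: [0.4649, 0.1955, 0.2173]
ee_rot: [-3.141, 0.0, 1.571]
wrist_force: [-0.1, -0.1, -1.6]
width: 0.0299
```

```bash
cat > bonefit.py <<'E'
from h import *
# whole-bone fit: position of foot + tilt, against mask contours below the fingers
o=robot.get_obs(); print(o["time"],o["tool_pos"],o["ee_rot"],o["width"],o["wrist_force"])
x,y,zt=o["tool_pos"]
for n in("scene","side"):
  pp=eyes.snapshot(n); f=pp["frame"]
  X0=np.array([x,y,zt-.067]); print(n,"foot model",np.round(proj(pp,X0),1),"mid",np.round(proj(pp,X0+[0,0,.06]),1),"box",pbox(pp,rings([(.012,0),(.016,.01),(.0105,.05),(.016,.112),(.012,.125)])+X0).round(1))
  for s in finder.silhouettes(pp,"bone"):
    m=s["pixels"]; b=lim(s["box"])
    r=np.where(m.any(1))[0]; c=lambda k:np.where(m[k])[0]
    print(round(s["conf"],2),b.round(1),"axis by row:",[(int(k),float(c(k).mean().round(1)),len(c(k))) for k in r[::5]])
E
python3 bonefit.py
```

```text
18.4 [0.46486993 0.19545166 0.21726998] [-3.14133216e+00  1.46063138e-04  1.57083123e+00] 0.029904753951097412 [-0.05809883 -0.10330722 -1.61753257]
scene foot model [422.3 200.4] mid [424.5 174. ] box [414.8 434.8 141.3 203.2]
0.84 [455.6 469.6 220.8 261.6] axis by row: [(222, 463.0, 5), (227, 463.0, 11), (232, 462.5, 8), (237, 462.0, 7), (242, 461.0, 7), (247, 460.5, 8), (252, 460.0, 9), (257, 459.5, 10), (262, 459.5, 4)]
0.73 [416.2 434.8 152.  201.4] axis by row: [(148, 432.5, 2), (153, 431.5, 2), (183, 423.5, 8), (188, 423.0, 13), (193, 423.0, 15), (198, 422.5, 14)]
side foot model [311.4 242.4] mid [310.8 217. ] box [302.3 319.  185.2 245.4]
0.78 [352.  357.8 264.2 309.8] axis by row: [(267, 355.5, 2), (272, 355.5, 12), (277, 355.0, 9), (282, 355.0, 7), (287, 355.0, 7), (292, 355.0, 7), (297, 354.5, 10), (302, 355.0, 11), (307, 354.5, 8)]
0.67 [302.6 321.4 185.2 246.4] axis by row: [(186, 311.5, 4), (191, 310.0, 13), (196, 310.5, 12), (201, 311.5, 10), (206, 311.0, 9), (211, 312.0, 9), (216, 311.5, 10), (221, 312.0, 11), (226, 312.0, 11), (231, 312.0, 13), (236, 312.5, 16), (241, 312.5, 14), (246, 312.5, 2)]
0.65 [305.7 316.9 286.3 327.7] axis by row: [(287, 311.5, 4), (292, 311.5, 12), (297, 311.5, 8), (302, 311.5, 6), (307, 311.5, 6), (312, 311.5, 6), (317, 312.0, 9), (322, 312.5, 12), (327, 312.5, 10)]
```

The bone is lifted: its foot is at about 0.150 m, its tilt about 0.02 rad, and both views match the model within 2 px. I'll carry it across smoothly.

Request:
play_rows(
  rows=[
    {"linear":[-0.4,0,0],"spin":0},
    {"linear":[-0.8,0,0],"spin":0},
    {"linear":[-1.2,-0.1,0],"spin":0},
    {"linear":[-1.6,-0.1,0],"spin":0},
    {"linear":[-2,-0.1,0],"spin":0},
    {"linear":[-2,-0.2,0],"spin":0},
    {"linear":[-2,-0.2,0],"spin":0},
    {"linear":[-2,-0.2,0],"spin":0},
    {"linear":[-2,-0.2,0],"spin":0},
    {"linear":[-2,-0.2,0],"spin":0},
    {"linear":[-2,-0.2,0],"spin":0},
    {"linear":[-2,-0.2,0],"spin":0},
  ],
)

```text
time: 19.6
tool_pos: [0.4473, -0.0065, 0.2176]
ee_rot: [3.141, 0.001, 1.57]
wrist_force: [0.2, 0.9, -1.8]
width: 0.0301
```

Request:
play_rows(
  rows=[
    {"linear":[-2,-0.2,0],"spin":0},
    {"linear":[-2,-0.2,0],"spin":0},
    {"linear":[-2,-0.2,0],"spin":0},
    {"linear":[-2,-0.2,0],"spin":0},
    {"linear":[-2,-0.1,0],"spin":0},
    {"linear":[-2,-0.1,0],"spin":0},
    {"linear":[-2,-0.1,0],"spin":0},
    {"linear":[-2,-0.1,0],"spin":0},
    {"linear":[-2,0,0],"spin":0},
    {"linear":[-1.6,0,0],"spin":0},
    {"linear":[-1.2,0,0],"spin":0},
    {"linear":[-0.8,0,0],"spin":0},
  ],
)

```text
time: 20.6
tool_pos: [0.4352, -0.2222, 0.2174]
ee_rot: [-3.141, 0.0, 1.569]
wrist_force: [-0.1, 0.5, -3.2]
width: 0.03
```

Request:
play_rows(
  rows=[
    {"linear":[-0.4,0,0],"spin":0},
    {"linear":[0,0,0],"spin":0},
    {"linear":[0,0,0],"spin":0},
    {"linear":[0,0,0],"spin":0},
  ],
)

```text
time: 20.93
tool_pos: [0.4361, -0.2238, 0.2176]
ee_rot: [3.141, -0.0, 1.572]
wrist_force: [0.1, -0.1, -2.5]
width: 0.03
```

```bash
python3 bonefit.py
python3 - <<'E'
from h import *
for n in("scene","side"):
  pp=eyes.snapshot(n); print(n,"rim model",pbox(pp,rings([(.034,.098)])+[.438,-.245,0]).round(1), "all",pbox(pp,np.vstack([POT,POT+[0,0,.022]])+[.438,-.245,.006]).round(1))
  for k in("pot_in","pot_out"):
    for s in finder.silhouettes(pp,k): print(k,s["conf"],lim(s["box"]))
E
```

```text
20.9333 [ 0.43606001 -0.22382967  0.21756858] [ 3.14142220e+00 -3.22760585e-04  1.57171266e+00] 0.029960094080926664 [ 0.13854524 -0.05950913 -2.49702556]
scene foot model [242.9 170.3] mid [240.5 146.1] box [231.1 249.5 116.5 172.6]
0.93 [451.8 466.4 223.4 262.6] axis by row: [(223, 463.0, 5), (228, 463.5, 10), (233, 462.5, 8), (238, 461.5, 8), (243, 461.5, 8), (248, 461.0, 9), (253, 460.0, 11), (258, 459.5, 12), (263, 459.5, 4)]
0.69 [234.5 251.3 119.4 169. ] axis by row: [(118, 240.5, 2), (123, 242.0, 7), (128, 241.5, 4), (133, 241.5, 4), (138, 242.5, 4), (143, 243.0, 5), (148, 243.5, 4), (153, 241.5, 10), (158, 242.5, 12), (163, 242.5, 14), (168, 242.5, 12)]
0.57 [417.2 431.6 201.4 238.4] axis by row: [(201, 426.5, 4), (206, 427.0, 11), (211, 426.5, 8), (216, 426.0, 7), (221, 426.0, 7), (226, 425.0, 7), (231, 424.5, 10), (236, 424.5, 10)]
side foot model [362.2 164.6] mid [362.9 143.3] box [356.3 369.7 117.8 166.4]
0.88 [306.2 316.  288.7 324.5] axis by row: [(287, 311.0, 3), (292, 311.0, 13), (297, 311.5, 10), (302, 312.0, 9), (307, 312.0, 9), (312, 311.5, 8), (317, 311.5, 10), 
[... 220 characters left out ...]
(308, 355.0, 7)]
0.71 [350.8 379.2 175.3 194.1] axis by row: [(174, 362.5, 8), (179, 363.5, 24), (184, 363.5, 22), (189, 363.5, 16)]
0.62 [357.8 370.4 119.  165.8] axis by row: [(119, 364.0, 7), (124, 363.0, 11), (129, 363.5, 8), (134, 363.5, 8), (139, 363.5, 8), (144, 363.0, 7), (149, 363.0, 7), (154, 363.0, 9), (159, 362.5, 12), (164, 363.0, 9)]
scene rim model [221.9 250.9 183.4 196.6] all [221.9 252.1 183.4 227.7]
pot_in 0.58 [220.85 251.95 183.1  205.3 ]
pot_in 0.41 [106.9 133.1 254.3 281.1]
pot_out 0.87 [226.4  249.4  197.45 226.35]
side rim model [350.  374.8 174.1 184.5] all [349.8 374.8 174.1 212.2]
pot_in 0.75 [350.85 378.15 176.75 189.45]
pot_out 0.92 [349.95 380.25 185.8  211.  ]
```

Request:
play_rows(
  rows=[
    {"linear":[-0.4,0.1,0],"spin":0},
    {"linear":[-0.6,0,0],"spin":0},
    {"linear":[-0.6,0,0],"spin":0},
    {"linear":[-0.5,0,0],"spin":0},
    {"linear":[0,0,0.5],"spin":0},
    {"linear":[0,0,0.8],"spin":0},
    {"linear":[0,0,0.8],"spin":0},
    {"linear":[0,0,0.6],"spin":0},
    {"linear":[0,0,0.3],"spin":0},
    {"linear":[0,0,0],"spin":0},
    {"linear":[0,0,0],"spin":0},
    {"linear":[0,0,0],"spin":0},
  ],
)

```text
time: 22.43
tool_pos: [0.4372, -0.2455, 0.1879]
ee_rot: [3.141, 0.0, 1.571]
wrist_force: [0.5, 1.2, -1.2]
width: 0.03
```

Run:
```python
from h import *
o=robot.get_obs(); print(o["time"],o["tool_pos"],o["width"],o["wrist_force"])
B=rings([(.012,0),(.016,.01),(.0105,.05),(.016,.112),(.012,.125)]); x,y,zt=o["tool_pos"]
L={};
for n in("scene","side"):
  for i in range(3):
    pp=eyes.snapshot(n)
    for k in("bone","pot_in","pot_out"):
      for s in finder.silhouettes(pp,k):
        c=ray(pp,*s["box"][:2],.13 if k=="bone" else .06)
        if np.abs(c[:2]-[.438,-.245]).max()<.04:
          m=s["pixels"]; r=np.where(m.any(1))[0]; mid=[float(np.where(m[j])[0].mean().round(1)) for j in(r[len(r)//5],r[len(r)//2],r[-4])]
          print(n,k,round(s["conf"],2),lim(s["box"]).round(1),"axis",mid); break
  print(" model bone",pbox(pp,B+[x,y,zt-.067]).round(1),"axis top/foot",np.round(proj(pp,[x,y,zt+.05]),1),np.round(proj(pp,[x,y,zt-.067]),1),"pots",pbox(pp,np.vstack([POT,POT+[0,0,.022]])+[.438,-.245,.006]).round(1))
```

```text
22.4333 [ 0.43722813 -0.24549285  0.18787973] 0.030019880525962068 [ 0.4983667   1.23797559 -1.24091406]
scene pot_out 0.69 [223.4 249.  197.8 223.8] axis [237.0, 238.5, 239.0]
scene pot_out 0.94 [225.  250.4 198.2 224.4] axis [237.5, 239.0, 239.5]
scene pot_out 0.82 [223.8 251.  198.5 224.6] axis [237.5, 238.5, 239.0]
 model bone [223.4 241.9 128.5 183.3] axis top/foot [230.4 133.8] [235.4 181. ] pots [221.9 252.1 183.4 227.7]
side pot_out 0.56 [350.2 377.8 187.4 209.2] axis [362.5, 362.0, 361.5]
side pot_out 0.65 [350.7 378.9 187.2 209.4] axis [362.5, 362.0, 363.0]
side pot_out 0.67 [350.8 378.  185.6 209.8] axis [362.0, 361.5, 362.5]
 model bone [357.2 370.3 126.  173.3] axis top/foot [364.2 130.5] [363.  171.5] pots [349.8 374.8 174.1 212.2]
```

Run:
```python
from h import *
o=robot.get_obs(); x,y,zt=o["tool_pos"]
for n in("scene","side"):
  pp=eyes.snapshot(n); f=pp["frame"].astype(int); u,v=proj(pp,[x,y,zt-.05]); u,v=int(round(u)),int(round(v))
  m=((f[...,0]-f[...,2])>22)&(f.sum(2)>120); z=np.zeros_like(m); z[v-35:v+25,u-14:u+15]=m[v-35:v+25,u-14:u+15]
  for r in range(v-20,v+20,2):
    c=np.where(z[r])[0]
    if len(c): print(n,r,c.min(),c.max(),c.mean().round(1))
  c=f[v-5:v+25:2,u]; print(v-5,c.tolist())
  for s in finder.silhouettes(pp,"bone")+finder.silhouettes(pp,"pot_in"):
    b=lim(s["box"]); 
    if abs(s["box"][0]-u)<14: print(n,"finder",s["conf"],b)
```

```text
scene 155 233 237 235.0
scene 157 234 237 235.5
scene 159 234 237 235.5
scene 161 234 237 235.5
scene 163 234 237 235.5
scene 165 230 238 234.0
scene 167 230 238 234.0
scene 169 229 239 234.0
scene 171 229 240 234.5
scene 173 228 241 234.5
scene 175 228 241 234.5
scene 177 229 241 235.0
scene 179 229 241 235.0
scene 181 230 240 235.0
scene 183 221 238 233.4
scene 185 221 225 223.0
scene 187 221 225 223.0
scene 189 221 243 233.9
scene 191 221 223 222.0
scene 193 221 224 222.5
170 [[120, 102, 79], [120, 103, 80], [121, 103, 80], [120, 103, 79], [120, 103, 79], [118, 101, 78], [120, 105, 85], [148, 138, 126], [135, 127, 118], [149, 140, 129], [171, 162, 149], [139, 132, 121], [142, 134, 123], [144, 136, 125], [142, 135, 124]]
scene finder 0.76 [230.2 243.  130.9 181.1]
scene finder 0.68 [221.05 252.15 184.45 204.75]
side 146 361 367 364.0
side 148 361 367 364.0
side 150 361 367 364.0
side 152 361 367 364.0
side 154 361 367 364.0
side 156 361 367 364.0
side 158 361 367 364.0
side 160 360 368 364.0
side 162 360 368 364.0
side 164 359 369 364.0
side 166 359 369 364.0
side 168 359 377 368.0
side 170 358 377 367.5
side 172 358 377 367.5
side 174 359 377 368.9
side 176 371 377 374.0
side 178 374 377 375.5
side 180 375 377 376.0
side 182 375 377 376.0
side 184 375 377 376.0
161 [[122, 108, 84], [122, 108, 84], [126, 110, 86], [129, 114, 89], [127, 112, 88], [123, 109, 85], [142, 130, 111], [151, 147, 139], [139, 135, 127], [153, 150, 141], [141, 138, 129], [143, 139, 131], [144, 139, 131], [138, 135, 126], [134, 131, 123]]
side finder 0.94 [358.65 373.35 124.6  173.2 ]
side finder 0.57 [348.85 358.75 263.2  308.8 ]
side finder 0.86 [352.  380.4 176.7 190.3]
```

The bone's foot is at 0.121 m, 23 mm above the rim, centred within about 3 mm and upright. I'll nudge it +1.5 mm in x and lower it 12 mm.

Request:
play_rows(
  rows=[
    {"linear":[0,0.15,0],"spin":0},
    {"linear":[0,0,0.2],"spin":0},
    {"linear":[0,0,0.4],"spin":0},
    {"linear":[0,0,0.4],"spin":0},
    {"linear":[0,0,0.2],"spin":0},
    {"linear":[0,0,0],"spin":0},
    {"linear":[0,0,0],"spin":0},
    {"linear":[0,0,0],"spin":0},
    {"linear":[0,0,0],"spin":0},
    {"linear":[0,0,0],"spin":0},
  ],
)

```text
time: 24.77
tool_pos: [0.4386, -0.2456, 0.1757]
ee_rot: [3.141, 0.0, 1.571]
wrist_force: [0.1, 0.2, -2.2]
width: 0.0299
```

Run:
```python
from h import *
o=robot.get_obs(); print(o["time"],o["tool_pos"],o["width"],o["wrist_force"],np.abs(o["qvel"]).max()); x,y,zt=o["tool_pos"]
for n in("scene","side"):
  pp=eyes.snapshot(n); f=pp["frame"].astype(int); F=proj(pp,[.438,-.245,zt-.067]); u,v=[int(round(t)) for t in F]
  m=((f[...,0]-f[...,2])>30)&(f.sum(2)>120)
  print(n,"model foot on pot axis",np.round(F,1),pbox(pp,rings([(.012,0),(.016,.01)])+[.438,-.245,zt-.067]).round(1),"rim",pbox(pp,rings([(.034,.098)])+[.438,-.245,0]).round(1))
  for r in range(v-16,v+6,2):
    c=[k for k in range(u-10,u+9) if m[r,k]]
    if c: print(r,c[0],c[-1],np.mean(c).round(1))
```

```text
24.7667 [ 0.43863602 -0.24559433  0.17574637] 0.029875901033742158 [ 0.07902988  0.18738981 -2.1608291 ] 0.0012287607203294302
scene model foot on pot axis [236.  185.8] [228.7 242.4 179.  188.1] rim [221.9 250.9 183.4 196.6]
170 231 237 234.0
172 230 238 234.0
174 230 239 234.5
176 229 240 234.5
178 229 241 235.0
180 229 241 235.0
182 230 241 235.5
184 230 241 235.5
186 231 239 235.0
side model foot on pot axis [362.5 175.6] [356.8 368.5 169.9 177.5] rim [350.  374.8 174.1 184.5]
160 360 366 363.0
162 360 366 363.0
164 360 366 363.0
166 359 367 363.0
168 359 368 363.5
170 359 371 365.0
172 359 371 365.0
174 359 371 365.0
176 361 365 363.0
```

The foot matches the pot axis within 1 px in both views, with about 11 mm to the rim, and the arm is still. I'll hand in.

```bash
python3 -c "
from h import *
print(robot.close_job()); o=robot.get_obs(); print(o['time'],o['tool_pos'],o['width'])"
```

```text
the job is handed in; nothing more can be done
None
the job is handed in; nothing more can be done
```

The pot is nested and let go. I handed the job in with the bone still gripped upright over the pots, at about 25 s of the 64 s allowed. The hand-in reports no verdict.

- **Pots:** I lifted the table pot over the cartons and lowered it until I felt it seat (about 4.7 N), then let go. The pictures afterwards show the double rim, and the upper pot's rim lies within about 1–2 mm of where it should.
- **Bone:** I drew it out of the foam and carried it across with its foot about 35 mm above the cartons. The last check had the foot about 11 mm above the rim and within about 2–3 mm of the pots' axis in both views. It was nearly vertical, and the arm was still.

**What did not go to plan or disagreed:**
- **Grip:** the straight fingers closed on the bone's 32 mm head instead of the shaft. The opening read 30 mm, and it had read 66 mm on the 68 mm pot collar. The grip held steadily throughout.
- **Position estimates:** the two fixed cameras and the wrist camera differed by 2–5 mm in x. For the pots I went by where the gripper let the upper one go; for the bone, by its offset from the pots in the fixed views. The detector's side-view box for the nested rim was about 2–4 px off the model, but its visible edge agreed.
- **Checks by numbers only:** I had used all 12 picture views by the bone grasp, so everything after that was checked from measured pixels.

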